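# Charge the milling pot with grinding balls

### The arm

A 7-joint arm with a two-finger parallel gripper is mounted at the origin on the work surface. World frame = base frame: x ahead of the robot, y to its left, z up, the work surface at z = 0. Lengths are in m, angles in rad, forces in N, time in s.
With the tool pointing down it reaches from about 0.425 to 1.025 m from the base axis. Payload 9.4 kg.
Tool frame: the origin (TCP) lies on the centre line of the jaws, within the pads' length; the fingertips stand 25 mm ahead of it and the grasp point (between the pads) lies 6 mm ahead of it; z points along the fingers, y is the line along which they close (so a half turn about z gives the same grasp; the last joint's range is limited). The gripper opens to 85 mm and grips with 20 to 120 N. Pads are 22 mm wide; open, the fingers measure 114 mm over their backs; the gripper's body (76 mm by 85 mm) begins 54 mm behind the grasp point. The pads swing forward as they close: fully open they stand 13 mm farther back than shut.
Start: joints at [1.116, 0.599, -0.003, 1.599, 0.002, 0.943, -0.08], TCP at [0.267, -0.674, 0.256] pointing down, gripper open.
Joint ranges: [-2.57, 2.57], [-0.35, 1.97], [-1.29, 1.29], [0.11, 2.56], [-1.05, 4.19], [0.11, 1.86], [-2.63, 2.63]. Speed limits (rad/s): [2.22, 2.22, 3.01, 3.01, 3.14, 3.14, 3.14].

### API

Orientations are given as a 3x3 rotation matrix whose columns are the frame's x, y, z axes.
In Python, from cell import env gives the robot as it stands.
- The arm moves only by the tool drive_tool, never from a script. Its arguments are lists of equal length, an entry for each row: "slide": the shift along the world's x, y, z in mm, a list of three; "twist": the turn, a rotation vector about the world's x, y, z in rad, a list of three; "fingers": the finger opening in mm, from 0 to 85.4. In form: {"slide": [[x, y, z], ...], "twist": [[ax, ay, az], ...], "fingers": [fingers, ...]}. A call has 1 to 12 rows; each row is the pose to reach, as a shift and turn from the pose commanded when the call began; what a row does not reach only later rows make up. A row lasts 1/12 s, in which the tool goes at most 41.7 mm and 7.16 degrees, less where a joint would pass 70% of its speed; a pose out of reach is approached as far as the arm can. A call with a gripper value outside its range is refused whole. The fingers move at their own pace and stop on an object; "newtons" is the grip in N (left out, the last holds). Time passes only in rows, so rows that repeat a pose let the fingers close. It gives the time, the measured TCP pose, the force, the opening and the grip force at its end, in the units of the state.
- env.get_obs(): the state, without advancing time (a new reading comes with each control period).
- env.camera(name): name is "scene" or "top" or "wrist"; returns the picture (480x640x3 uint8, blue, green, red); there is no depth.
- env.calibration(name): a dict with "mtx" (3x3 intrinsics, pixels), "R" (3x3) and "t" (3): a world point X has camera coordinates R X + t; the wrist camera has in their place "mount" (4x4, takes a point from camera to tool coordinates, whose origin is the TCP and whose axes are the flange's). Camera axes: x right, y down, z forward; pixel columns grow to the right and rows downward; lengths in m; the calibration is good to about 2 mm. A picture is of the moment at which its call begins: read the wrist's pose just before it. calibration takes no time and is no camera call.
- env.hand_in(): hands the job in; it is judged then, once.
The state is a dict: "t": time; "joints": joint angles; "qd": joint speeds; "joint_efforts": joint torques, N m; "tool_pos": TCP position; "tcp_rot": TCP orientation; "force": force on the tool from outside, world axes, zero at the start; "wrist_torque": the same for the moment, N m; "gripper_width": finger opening in m; "gripper_force": force on a finger pad.
Only numpy, scipy, OpenCV 4.12 (cv2) and the standard library are available. Lean on these libraries where they do the work, as an engineer would, in place of code of your own. Each camera call takes 0.05 s, during which the arm holds its last target. There are 200 camera calls.

### The job

Take the scoop from its tray, scoop the five blue grinding balls out of the white tub and pour them all into the steel pot on the balance, handling the balls with the scoop only and never with the fingers. Leave the pot upright on the balance pan, lay the scoop back flat in its blue tray and let go. Do not disturb the bottle or the can.

Things in the scene. Friction and masses are not known exactly. Their poses are not given: they have to be found in the camera images.
- scoop: steel scoop with a red handle, 0.22 kg. Origin: centre of the pan's underside; x points to the open mouth, y left, z up. Pan: x -57 to +57 mm; 80 mm wide outside (75 inside) up to x = +15, flaring to 92 mm at the mouth; floor 2.5 mm thick, 1 mm at the lip (x = +57), no wall there; side walls 40 mm high behind, 26 mm in front of x = +15; back wall 40 mm high. For the handle see scoop_grip
- scoop_grip (a point): point on the axis of the scoop's handle, 30 mm below its top: at (-55, 0, 131) mm in the scoop's frame, axes as the scoop's. The handle is a straight red bar standing upright (along z) on the back wall: 24 mm wide across y, 28 mm thick, 100 mm long, its lower end at (-55, 0, 61), its top at (-55, 0, 161) mm
- scoop_in (a point): middle of the space inside the scoop: at (0, 0, 20) mm in the scoop's frame
- scoop_lip (a point): middle of the scoop's front lip, underside: at (57, 0, 0) mm in the scoop's frame; axes as the scoop's
- tray: blue open tray for the scoop, fixed, outside 175 mm along x, 135 mm along y, 14 mm high, walls and floor 4 mm thick. Origin: centre of its underside, on the bench
- tub: white open tub, fixed, outside 259 mm along x (-128 to +131), 112 mm along y, 60 mm high; walls and floor 6 mm thick. Inside it is 100 mm wide; its floor, 6 mm above the bench, is flat from x = -122 to x = +75 mm, then slopes up at 45 degrees to the far (+x) wall's rim. The balls start between x = +15 and +65 mm. Origin: on its underside
- ball0: blue ceramic grinding ball, 25 mm diameter, about 30 g, polished, rolls freely. Origin: its centre
- ball1: blue ceramic grinding ball, 25 mm diameter, about 30 g, polished, rolls freely. Origin: its centre
- ball2: blue ceramic grinding ball, 25 mm diameter, about 30 g, polished, rolls freely. Origin: its centre
- ball3: blue ceramic grinding ball, 25 mm diameter, about 30 g, polished, rolls freely. Origin: its centre
- ball4: blue ceramic grinding ball, 25 mm diameter, about 30 g, polished, rolls freely. Origin: its centre
- pot: open round steel pot, 65 mm high, outside radius 60 mm at the foot and 64 mm at the rim, wall 3 mm, floor 4 mm thick, about 0.45 kg, standing loose on the balance pan. Origin: centre of its underside
- balance: black balance, fixed, 220 mm along x, 190 mm along y, 34 mm high, with a round steel pan (radius 78 mm) on top. Origin: centre of its underside
- pan (a point): centre of the upper face of the balance's pan, 46 mm above the bench
- bottle: bystander: amber bottle, radius 34 mm, 130 mm high. Origin: centre of its underside
- can: bystander: green can, radius 42 mm, 100 mm high. Origin: centre of its underside
Not all that is in view belongs to the job. Leave any brown look-alike of the scoop alone. What is shaped like the pot but turquoise is not meant.

How it is judged:
By the outcome, as a careful person would: the job done as asked, in the order asked, and still so for the second after the job is handed in, with the robot touching nothing.
It also fails if it takes over 67 s, if anything falls off the work surface, if the arm or the gripper's body presses on something with over 40 N, if the wrist force passes 120 N, or if a joint passes its speed limit or range.

## Working session

There is one attempt and no reset: what is moved stays moved. The work goes in short steps, Python scripts to look and compute and a tool call to move; the robot and the scene stay as the last step left them, time stands still between calls to the robot, and variables do not carry over. Pictures are saved under pics/ and viewed, at most 10 in all, crops included, and the job is handed in when it is done.

Besides the shell and the picture viewer there is one more tool, called after ">>>" by a JSON object that holds its "api" and its "payload". drive_tool: Moves the arm, as the interface text tells. Its arguments: {"type":"object","properties":{"slide":{"type":"array","items":{"type":"array","items":{"type":"number"}}},"twist":{"type":"array","items":{"type":"array","items":{"type":"number"}}},"fingers":{"type":"array","items":{"type":"number"}},"newtons":{"type":"number"}},"required":["slide","twist","fingers"]}

```bash
mkdir -p pics; ls; python3 - <<'E'
from cell import env
import cv2
for n in("scene","top"):
    cv2.imwrite(f"pics/{n}0.png",env.camera(n)); c=env.calibration(n); print(n,c)
print(env.calibration("wrist")); print(env.get_obs())
E
```

```text
pics
scene {'mtx': array([[478.61337983,   0.        , 324.23644874],
       [  0.        , 478.61337983, 240.81422904],
       [  0.        ,   0.        ,   1.        ]]), 'R': array([[ 0.75653339,  0.6539399 , -0.00445415],
       [ 0.41348507, -0.48360937, -0.771461  ],
       [-0.50664319,  0.58179428, -0.63626102]]), 't': array([-0.46867445, -0.17540739,  1.46169671])}
top {'mtx': array([[525.02425581,   0.        , 324.33992804],
       [  0.        , 525.02425581, 249.39124931],
       [  0.        ,   0.        ,   1.        ]]), 'R': array([[ 0.02561179, -0.99964831,  0.00687624],
       [-0.98319417, -0.02643278, -0.18063921],
       [ 0.18075744, -0.00213418, -0.98352539]]), 't': array([-0.00941809,  0.64610384,  1.21684166])}
{'mtx': array([[374.01929995,   0.        , 327.00198232],
       [  0.        , 374.01929995, 239.98197097],
       [  0.        ,   0.        ,   1.        ]]), 'mount': array([[-6.49703754e-04, -9.63105229e-01, -2.69124312e-01,
         6.90845387e-02],
       [ 9.99999717e-01, -7.27566128e-04,  1.89574743e-04,
         5.72115910e-04],
       [-
[... 317 characters left out ...]
04, -7.65479485e-04,  7.78168254e-04, -3.02336012e-03,
        3.68510760e-05,  3.08866844e-05,  1.36369728e-03]), 'joint_efforts': array([ 5.42856753e-03, -7.77987671e+01,  1.56981815e+00, -2.58628732e+01,
        1.25616117e-02,  5.47546340e-03,  2.62265260e-06]), 'tool_pos': array([ 0.26727273, -0.67350491,  0.2554948 ]), 'tcp_rot': array([[ 9.29459404e-01,  3.68923817e-01, -6.58835567e-04],
       [ 3.68924376e-01, -9.29458554e-01,  1.26525993e-03],
       [-1.45575830e-04, -1.41906824e-03, -9.99998983e-01]]), 'force': array([-0.19637781,  0.48368298, -0.51820926]), 'wrist_torque': array([ 0.02870084, -0.03296613, -0.04527512]), 'gripper_force': 0.0, 'gripper_width': 0.08528427912871878}
```

View pics/top0.png

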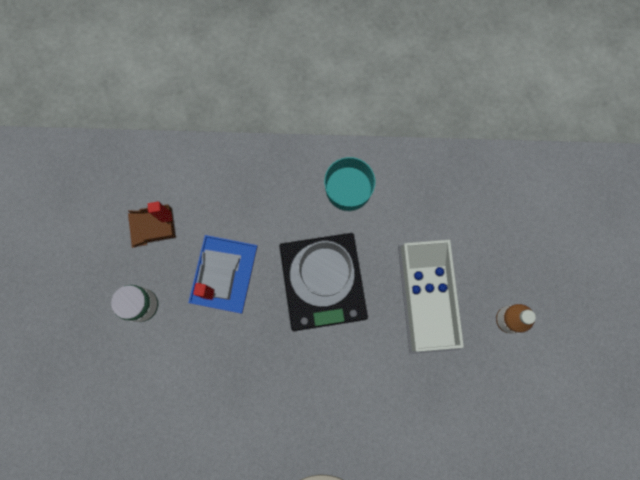

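View pics/scene0.png

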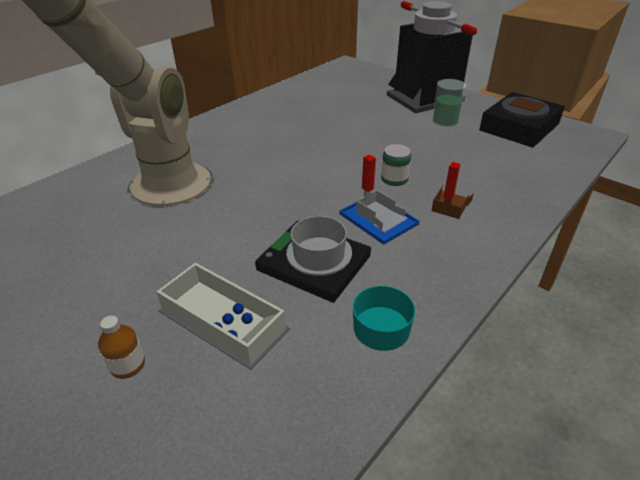

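The top view shows the blue tray near (223,274) with the red-handled scoop (handle at about (204,290)). The pot is at (322,273) on the balance, the tub runs (405–462, 242–350), and the balls sit around (430,280). The brown decoy is at (152,225). In the scene view the scoop's handle stands upright at (369,172).

```bash
cat > h.py <<'E'
import numpy as np, cv2
from cell import env
def ray(cam,uv,pose=None):
    c=env.calibration(cam); uv=np.atleast_2d(np.float64(uv))
    d=np.c_[(uv-c["mtx"][:2,2])/np.diag(c["mtx"])[:2],np.ones(len(uv))]
    if cam=="wrist":
        p,R=pose; M=c["mount"]; return R@M[:3,3]+p, d@(R@M[:3,:3]).T
    return -c["R"].T@c["t"], d@c["R"]
def plane(cam,uv,z,pose=None):
    o,d=ray(cam,uv,pose); return o+d*((z-o[2])/d[:,2:])
def tri(r1,r2):
    (o1,d1),(o2,d2)=r1,r2; d1,d2=d1[0],d2[0]
    s=np.linalg.lstsq(np.c_[d1,-d2],o2-o1,rcond=None)[0]
    a,b=o1+s[0]*d1,o2+s[1]*d2; return (a+b)/2,np.linalg.norm(a-b)
def masks(im):
    h=cv2.cvtColor(im,cv2.COLOR_BGR2HSV); H,S,V=cv2.split(h); k=lambda m:m.astype(np.uint8)*255
    return dict(red=k(((H<5)|(H>174))&(S>170)&(V>60)),tray=k((H>100)&(H<125)&(S>150)&(V>110)),
      ball=k((H>110)&(H<130)&(S>130)&(V<135)),tub=k((S<45)&(V>125)))
def blobs(m,amin):
    return sorted([c for c in cv2.findContours(m,cv2.RETR_EXTERNAL,cv2.CHAIN_APPROX_NONE)[0] if cv2.contourArea(c)>amin],key=cv2.contourArea,reverse=True)
def quad(c):
    h=cv2.convexHull(c)
    for e in np.arange(.01,.1,.004):
        a=cv2.approxPolyDP(h,e*cv2.arcLength(h,True),True)
        if len(a)==4: return a[:,0]
    return cv2.boxPoints(cv2.minAreaRect(c))
E
python3 - <<'E'
from h import *
np.set_printoptions(precision=4,suppress=True)
ims={n:cv2.imread(f"pics/{n}0.png") for n in("top","scene")}
for n,im in ims.items():
    M=masks(im); print(n, ray(n,[0,0])[0])
    for k,am in(("red",20),("tray",300),("ball",15),("tub",300)):
        for c in blobs(M[k],am)[:7]:
            m=cv2.moments(c); print(k,cv2.contourArea(c),np.round([m["m10"]/m["m00"],m["m01"]/m["m00"]],1),cv2.boundingRect(c), quad(c).tolist() if k!="ball" else "")
im=ims["top"]; print("pix",im[258,430],im[330,435],im[243,430],im[255,365-40],im[275,355],im[270,220])
cv2.imwrite("pics/topz.png",cv2.resize(im[215:365,175:475],None,fx=2.66,fy=2.66,interpolation=cv2.INTER_CUBIC))
E
```

```text
top [0.4155 0.0103 1.3136]
red 259.5 [159.5 211.8] (147, 203, 25, 19) [[149, 204], [165, 207], [171, 219], [158, 219]]
red 160.5 [203.3 290.8] (195, 284, 18, 14) [[196, 285], [211, 289], [211, 297], [196, 294]]
tray 1575.0 [231.2 273.1] (189, 236, 68, 77) [[205, 236], [256, 246], [241, 312], [189, 301]]
ball 34.5 [442.3 287.2] (439, 284, 8, 7) 
ball 34.5 [429.  287.5] (426, 284, 7, 8) 
ball 31.5 [415.8 289. ] (413, 286, 7, 7) 
ball 31.5 [418.  275.2] (415, 272, 7, 7) 
ball 31.5 [439.  271.2] (436, 268, 7, 7) 
tub 63696.5 [323.1  68.8] (0, 0, 640, 144) [[639, 29], [610, 140], [0, 117], [0, 13]]
tub 5480.5 [433.6 292.6] (399, 223, 68, 129) [[462, 223], [463, 348], [416, 351], [401, 234]]
tub 2523.0 [321.6 277.2] (291, 245, 63, 61) [[310, 245], [352, 267], [333, 303], [292, 284]]
tub 1634.0 [359.8 373.3] (322, 336, 77, 74) [[363, 337], [398, 377], [340, 408], [322, 359]]
tub 1427.0 [164.4 368.4] (130, 330, 65, 79) [[153, 330], [194, 359], [165, 408], [130, 354]]
tub 1415.5 [552.1 377.5] (518, 350, 67, 60) [[529, 354], [565, 356], [584, 391], [545, 404]]
tub 1254.0 [181.1 180.3] (148, 15
[... 409 characters left out ...]
], [410, 3], [409, 9], [401, 5]]
tray 556.0 [377.7 224.6] (340, 203, 79, 38) [[340, 210], [355, 203], [418, 221], [383, 240]]
ball 64.0 [227.6 318.2] (223, 314, 10, 10) 
ball 62.5 [246.7 317.7] (242, 313, 10, 10) 
ball 28.5 [237.6 308.1] (234, 303, 9, 10) 
tub 11097.0 [ 54.4 124.6] (0, 63, 133, 133) [[85, 63], [132, 141], [0, 195], [0, 87]]
tub 4873.0 [221.3 303.1] (157, 262, 127, 85) [[157, 290], [195, 262], [283, 311], [247, 346]]
tub 682.5 [158.6  54.2] (137, 39, 39, 30) [[175, 68], [153, 68], [137, 48], [169, 39]]
tub 408.5 [385.9 215.6] (368, 202, 38, 29) [[368, 206], [376, 202], [405, 218], [383, 230]]
pix [134 141 134] [176 182 175] [161 167 161] [150 144 139] [41 40 39] [146 140 134]
```

View pics/topz.png

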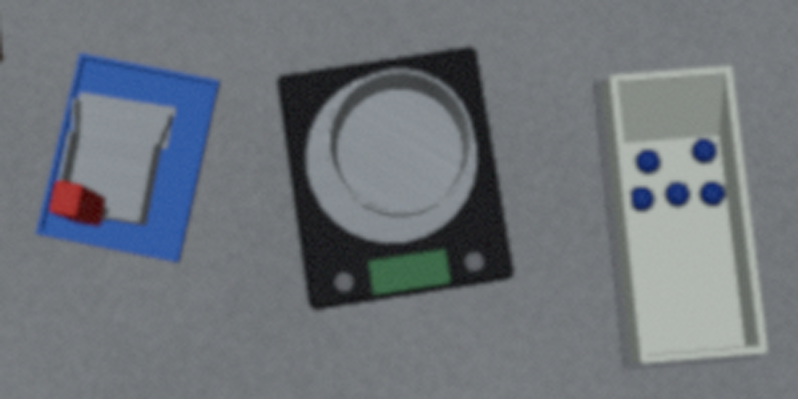

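The zoom shows the following:
- **Tray:** corners at (80,55), (218,80), (180,262) and (38,235), with the scoop lying left of centre and its mouth away from the robot.
- **Tub rim:** corners at (610,76), (731,67), (767,352) and (641,363). The grey slope is at the far end.
- **Pot:** rim centre at about (403,143).

```bash
python3 - <<'E'
from h import *
np.set_printoptions(precision=4,suppress=True)
Z=lambda a:np.array(a)/2.66+[175,215]-.31
tr=plane("top",Z([(80,55),(218,80),(180,262),(38,235)]),.014); print("tray",tr,tr.mean(0),np.linalg.norm(np.diff(tr,axis=0),axis=1))
tb=plane("top",Z([(610,76),(731,67),(767,352),(641,363)]),.06); print("tub",tb,tb.mean(0),np.linalg.norm(np.diff(tb,axis=0),axis=1))
ts=plane("scene",[[157,290],[195,262],[285,321]],.06);print("tub scene",ts)
e=tb[0]+tb[1]-tb[2]-tb[3]; print("tub yaw",np.degrees(np.arctan2(e[1],e[0])))
e=tr[0]+tr[1]-tr[2]-tr[3]; print("tray yaw",np.degrees(np.arctan2(e[1],e[0])))
print("balls",plane("top",[[442.3,287.2],[429,287.5],[415.8,289],[418,275.2],[439,271.2]],.0185))
print("pot",plane("top",Z([(403,143),(331,143),(476,143),(403,70),(403,216)]),.111))
bl=plane("top",Z([(391,157),(306,157),(477,157),(391,242)]),.046);print("pan",bl)
print("handle",tri(ray("top",Z([(66,201)])),ray("scene",[[369,156]])), plane("top",Z([(66,201)]),.165),plane("scene",[[369,156.5]],.165))
# scoop mouth corners at z~.032 (walls 26+4)
print("mouth floor",plane("top",Z([(80,97),(172,108)]),.005))
E
```

```text
tray [[0.6823 0.3102 0.014 ]
 [0.6616 0.1782 0.014 ]
 [0.4895 0.2049 0.014 ]
 [0.5109 0.3377 0.014 ]] [0.5861 0.2577 0.014 ] [0.1336 0.1742 0.1345]
tub [[ 0.6663 -0.186   0.06  ]
 [ 0.6777 -0.2971  0.06  ]
 [ 0.4213 -0.3245  0.06  ]
 [ 0.4089 -0.2129  0.06  ]] [ 0.5436 -0.2552  0.06  ] [0.1117 0.2578 0.1122]
tub scene [[ 0.4202 -0.3172  0.06  ]
 [ 0.4094 -0.2086  0.06  ]
 [ 0.6895 -0.2006  0.06  ]]
tub yaw 6.029956863413431
tray yaw -8.969175958684028
balls [[ 0.5661 -0.2873  0.0185]
 [ 0.5645 -0.2543  0.0185]
 [ 0.5599 -0.2215  0.0185]
 [ 0.5945 -0.2272  0.0185]
 [ 0.606  -0.2797  0.0185]]
pot [[ 0.5918  0.0022  0.111 ]
 [ 0.5902  0.0648  0.111 ]
 [ 0.5935 -0.0613  0.111 ]
 [ 0.6566  0.0038  0.111 ]
 [ 0.5283  0.0006  0.111 ]]
pan [[ 0.5882  0.0124  0.046 ]
 [ 0.5861  0.0902  0.046 ]
 [ 0.5902 -0.0663  0.046 ]
 [ 0.5106  0.0104  0.046 ]]
handle (array([0.5299, 0.2798, 0.1676]), np.float64(0.004889212559358769)) [[0.5283 0.2787 0.165 ]] [[0.5301 0.2838 0.165 ]]
mouth floor [[0.6434 0.3096 0.005 ]
 [0.6351 0.2216 0.005 ]]
```

>>> {"api": "drive_tool", "payload": {"slide": [[20, 36, 8], [40, 72, 16], [60, 108, 24], [80, 144, 32], [100, 180, 40], [120, 216, 48], [140, 252, 56], [160, 288, 64], [180, 324, 72], [200, 360, 80], [220, 396, 88], [240, 432, 96]], "twist": [[0, 0, -0.04], [0, 0, -0.08], [0, 0, -0.12], [0, 0, -0.16], [0, 0, -0.2], [0, 0, -0.24], [0, 0, -0.28], [0, 0, -0.32], [0, 0, -0.36], [0, 0, -0.4], [0, 0, -0.44], [0, 0, -0.49]], "fingers": [85, 85, 85, 85, 85, 85, 85, 85, 85, 85, 85, 85]}}

```text
t: 1.1
tool_pos: [0.5062, -0.2428, 0.3519]
tcp_rot: [[0.994, -0.114, -0.0], [-0.114, -0.994, 0.0], [-0.0, -0.0, -1.0]]
force: [0.5, -0.9, 0.4]
gripper_width: 0.0852
gripper_force: 0.0
```

>>> {"api": "drive_tool", "payload": {"slide": [[0, 38, 0], [0, 76, 0], [0, 114, 0], [0, 152, 0], [0, 190, 0], [0, 228, 0], [0, 266, 0], [0, 304, 0], [0, 342, 0], [0, 380, 0], [0, 418, 0], [0, 456, 0]], "twist": [[0, 0, 0], [0, 0, 0], [0, 0, 0], [0, 0, 0], [0, 0, 0], [0, 0, 0], [0, 0, 0], [0, 0, 0], [0, 0, 0], [0, 0, 0], [0, 0, 0], [0, 0, 0]], "fingers": [85, 85, 85, 85, 85, 85, 85, 85, 85, 85, 85, 85]}}

```text
t: 2.1
tool_pos: [0.5053, 0.2129, 0.3515]
tcp_rot: [[0.994, -0.112, -0.0], [-0.112, -0.994, -0.0], [-0.0, 0.0, -1.0]]
force: [0.6, 0.2, -0.2]
gripper_width: 0.0852
gripper_force: 0.0
```

>>> {"api": "drive_tool", "payload": {"slide": [[-5, 28, 0], [-7, 56, 0], [-7, 60, 0], [-7, 60, 0], [-7, 60, 0]], "twist": [[0, 0, 0], [0, 0, 0], [0, 0, 0], [0, 0, 0], [0, 0, 0]], "fingers": [85, 85, 85, 85, 85]}}

```text
t: 2.52
tool_pos: [0.4988, 0.2705, 0.3512]
tcp_rot: [[0.994, -0.112, -0.001], [-0.112, -0.994, -0.001], [-0.001, 0.001, -1.0]]
force: [-0.0, -0.7, 0.4]
gripper_width: 0.085
gripper_force: 0.0
```

```bash
python3 - <<'E'
from h import *
np.set_printoptions(precision=4,suppress=True)
o=env.get_obs(); p=(o["tool_pos"],o["tcp_rot"]); im=env.camera("wrist"); cv2.imwrite("pics/w1.png",im); np.savez("w1.npz",p=p[0],R=p[1])
print(o["t"],p,o["joints"])
for c in blobs(masks(im)["red"],50): print(cv2.contourArea(c),cv2.boundingRect(c),quad(c).tolist(), plane("wrist",quad(c),.165,p))
E
```

```text
2.5167 (array([0.4988, 0.2705, 0.3512]), array([[ 0.9937, -0.1119, -0.0007],
       [-0.1119, -0.9937, -0.001 ],
       [-0.0006,  0.001 , -1.    ]])) [-0.4693  0.3167 -0.1702  1.8439  0.0637  0.9873 -2.3493]
1027.0 (294, 159, 29, 40) [[321, 160], [320, 198], [295, 197], [294, 167]] [[0.5493 0.2693 0.165 ]
 [0.5192 0.2736 0.165 ]
 [0.5223 0.2938 0.165 ]
 [0.5463 0.2914 0.165 ]]
64.0 (150, 0, 25, 6) [[174, 0], [161, 5], [157, 5], [150, 0]] [[0.6724 0.3605 0.165 ]
 [0.6703 0.3705 0.165 ]
 [0.6707 0.3733 0.165 ]
 [0.6743 0.3776 0.165 ]]
```

View pics/w1.png

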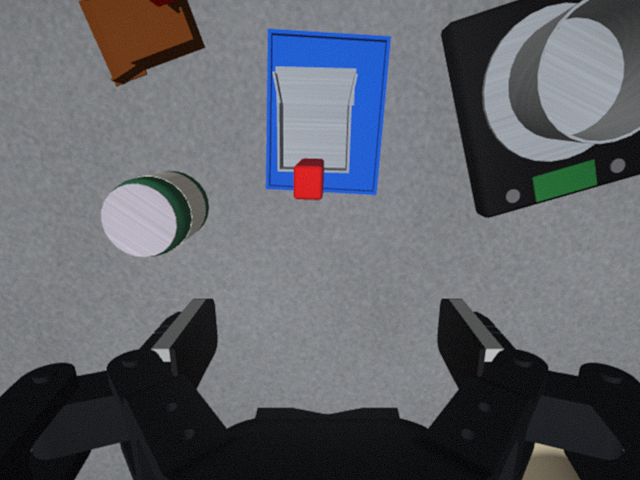

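The wrist view shows the scoop's red handle top at about (309,182), its pan in the blue tray above it, and the can at (140,218).

```bash
cat >> h.py <<'E'
def htop(im,p):
    m=cv2.GaussianBlur(im,(3,3),0); R=m[...,2].astype(int); m=((R>165)&(m[...,1]<90)).astype(np.uint8)
    c=blobs(m,300)[0]; q=cv2.minAreaRect(c); print(q); return q
E
python3 - <<'E'
from h import *
np.set_printoptions(precision=4,suppress=True)
d=np.load("w1.npz");p=(d["p"],d["R"]);im=cv2.imread("pics/w1.png")
print(im[183,309],im[161,309],im[168,309])
q=htop(im,p); b=plane("wrist",cv2.boxPoints(q),.165,p); print(b,b.mean(0))
P=plane("wrist",[[281,168],[349,171]],.044,p);e=P[0]-P[1];print("back",P,np.degrees(np.arctan2(-e[0],e[1])))
P=plane("wrist",[[277,68],[357,68]],.005,p);e=P[0]-P[1];print("lip",P,P.mean(0),np.degrees(np.arctan2(-e[0],e[1])))
T=ray("top",[[199.5,290.3]]); print("tri",tri(T,ray("wrist",[q[0]],p)))
E
```

```text
[ 34  32 216] [ 32  29 106] [ 33  34 208]
((307.0, 182.0), (32.0, 26.0), 90.0)
[[0.5471 0.2913 0.165 ]
 [0.5448 0.2706 0.165 ]
 [0.5192 0.2736 0.165 ]
 [0.5216 0.2948 0.165 ]] [0.5332 0.2826 0.165 ]
back [[0.5384 0.3173 0.044 ]
 [0.5265 0.242  0.044 ]] -8.963377204081743
lip [[0.6474 0.3105 0.005 ]
 [0.6372 0.2198 0.005 ]] [0.6423 0.2652 0.005 ] -6.44883825594228
tri (array([0.5306, 0.2841, 0.1414]), np.float64(0.00011821433600215355))
```

>>> {"api": "drive_tool", "payload": {"slide": [[5, 3, -30], [10, 6, -60], [15, 9, -90], [15, 9, -90], [15, 9, -90], [15, 9, -90]], "twist": [[0, 0, -0.03], [0, 0, -0.03], [0, 0, -0.03], [0, 0, -0.03], [0, 0, -0.03], [0, 0, -0.03]], "fingers": [85, 85, 85, 85, 85, 85]}}

```text
t: 3.07
tool_pos: [0.5144, 0.2794, 0.263]
tcp_rot: [[0.99, -0.143, 0.001], [-0.143, -0.99, 0.0], [0.001, -0.0, -1.0]]
force: [0.3, -0.1, 1.0]
gripper_width: 0.0853
gripper_force: 0.0
```

```bash
python3 - <<'E'
from h import *
np.set_printoptions(precision=4,suppress=True)
d=np.load("w1.npz");p1=(d["p"],d["R"])
o=env.get_obs(); p=(o["tool_pos"],o["tcp_rot"]); im=env.camera("wrist"); cv2.imwrite("pics/w2.png",im); np.savez("w2.npz",p=p[0],R=p[1])
print(o["t"],p)
q=htop(im,p); b=plane("wrist",cv2.boxPoints(q),.165,p); print(b,b.mean(0))
print("tri",tri(ray("wrist",[[307,182]],p1),ray("wrist",[q[0]],p)))
E
```

```text
3.0667 (array([0.5144, 0.2794, 0.263 ]), array([[ 0.9897, -0.1431,  0.0008],
       [-0.1431, -0.9897,  0.0003],
       [ 0.0008, -0.0004, -1.    ]]))
((317.0, 225.0), (42.0, 36.0), 90.0)
[[0.5473 0.2911 0.165 ]
 [0.5443 0.2704 0.165 ]
 [0.519  0.2739 0.165 ]
 [0.5221 0.2953 0.165 ]] [0.5332 0.2827 0.165 ]
tri (array([0.5333, 0.2827, 0.1644]), np.float64(6.315296497745024e-05))
```

View pics/w2.png

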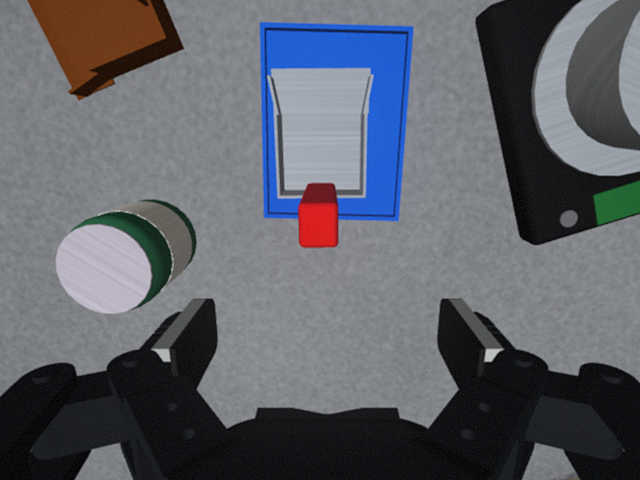

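The second view shows the handle centred at (317,225) and square to the tool. Triangulation gives its top at (0.5333, 0.2827, 0.1644), so I'll descend and grip.

>>> {"api": "drive_tool", "payload": {"slide": [[10, 2, -20], [19, 3, -45], [19, 3, -70], [19, 3, -95], [19, 3, -115], [19, 3, -122], [19, 3, -122], [19, 3, -122]], "twist": [[0, 0, 0], [0, 0, 0], [0, 0, 0], [0, 0, 0], [0, 0, 0], [0, 0, 0], [0, 0, 0], [0, 0, 0]], "fingers": [85, 85, 85, 85, 85, 85, 85, 85]}}

```text
t: 3.78
tool_pos: [0.5335, 0.2835, 0.1411]
tcp_rot: [[0.99, -0.142, 0.001], [-0.142, -0.99, 0.001], [0.001, -0.001, -1.0]]
force: [0.0, 0.9, 0.1]
gripper_width: 0.085
gripper_force: 0.0
```

>>> {"api": "drive_tool", "payload": {"slide": [[0, 0, 0], [0, 0, 0], [0, 0, 0], [0, 0, 0], [0, 0, 0], [0, 0, 0], [0, 0, 0], [0, 0, 0], [0, 0, 0], [0, 0, 0]], "twist": [[0, 0, 0], [0, 0, 0], [0, 0, 0], [0, 0, 0], [0, 0, 0], [0, 0, 0], [0, 0, 0], [0, 0, 0], [0, 0, 0], [0, 0, 0]], "fingers": [10, 10, 10, 10, 10, 10, 10, 10, 10, 10], "newtons": 90}}

```text
t: 4.62
tool_pos: [0.5329, 0.283, 0.1402]
tcp_rot: [[0.99, -0.142, 0.0], [-0.142, -0.99, -0.0], [0.0, 0.0, -1.0]]
force: [-1.6, -1.4, 6.7]
gripper_width: 0.023
gripper_force: 88.1
```

>>> {"api": "drive_tool", "payload": {"slide": [[0, 0, 20], [0, 0, 50], [0, 0, 85], [0, 0, 120], [0, 0, 150], [0, 0, 170], [0, 0, 170]], "twist": [[0, 0, 0], [0, 0, 0], [0, 0, 0], [0, 0, 0], [0, 0, 0], [0, 0, 0], [0, 0, 0]], "fingers": [10, 10, 10, 10, 10, 10, 10]}}

```text
t: 5.2
tool_pos: [0.5341, 0.2841, 0.3142]
tcp_rot: [[0.99, -0.142, 0.006], [-0.142, -0.99, 0.004], [0.005, -0.004, -1.0]]
force: [-0.4, 0.7, -1.5]
gripper_width: 0.023
gripper_force: 88.9
```

```bash
python3 - <<'E'
from h import *
np.set_printoptions(precision=4,suppress=True)
def sub(m,r0,r1,c0,c1,w=6):
    pass
im=cv2.imread("pics/top0.png"); g=cv2.GaussianBlur(cv2.cvtColor(im,cv2.COLOR_BGR2GRAY),(3,3),0).astype(float)
def edges(g,lines):  # for each (ptA,ptB,outward) find subpixel max gradient along the normal
    out=[]
    for a,b in lines:
        a,b=np.float64(a),np.float64(b); t=(b-a)/np.linalg.norm(b-a); n=np.array([t[1],-t[0]]); P=[]
        s=np.arange(-4,4.01,.25)
        for k in np.linspace(.1,.9,40):
            q=a+k*(b-a)+s[:,None]*n
            v=cv2.remap(g.astype(np.float32),q[:,:1].astype(np.float32),q[:,1:].astype(np.float32),cv2.INTER_LINEAR)[:,0]
            d=-np.gradient(v)  # bright inside, dark outside
            i=d.argmax(); P.append(a+k*(b-a)+s[i]*n)
        f=cv2.fitLine(np.float32(P),cv2.DIST_HUBER,0,.01,.01).ravel(); out.append(f)
    return out
def isect(f,h):
    A=np.c_[f[:2],-h[:2]]; s=np.linalg.solve(A,h[2:]-f[2:]); return f[2:]+s[0]*f[:2]
for n,Q in(("top",np.array([(610,76),(731,67),(767,352),(641,363)])/2.66+[175,215]-.31),("scene",np.array([[195,264],[158,291],[249,348],[286,322]])[[1,0,3,2]][::-1])):
    g=cv2.cvtColor(cv2.imread(f"pics/{n}0.png"),cv2.COLOR_BGR2GRAY)
    Q=Q if n=="top" else np.array([[286,322],[249,348],[158,291],[195,264]])[::-1]
    L=edges(cv2.GaussianBlur(g,(3,3),0),[(Q[i],Q[(i+1)%4]) for i in range(4)])
    C=np.array([isect(L[i-1],L[i]) for i in range(4)]); P=plane(n,C,.06)
    print(n,C,P,P.mean(0),np.linalg.norm(P-np.roll(P,-1,0),axis=1))
    for i in range(4): e=P[(i+1)%4]-P[i]; print(np.degrees(np.arctan2(e[1],e[0])))
E
```

```text
top [[403.4096 242.9585]
 [449.6536 239.0437]
 [463.3428 347.0992]
 [415.8017 351.2405]] [[ 0.667  -0.1846  0.06  ]
 [ 0.6798 -0.2975  0.06  ]
 [ 0.4212 -0.3252  0.06  ]
 [ 0.4087 -0.2133  0.06  ]] [ 0.5442 -0.2551  0.06  ] [0.1137 0.2601 0.1126 0.2599]
-83.54196100617996
-173.89108620268735
96.33300704197968
6.337675198830632
scene [[195.2848 264.3272]
 [159.9989 291.0137]
 [251.6871 346.0685]
 [288.6848 317.0757]] [[ 0.4163 -0.2131  0.06  ]
 [ 0.4276 -0.3148  0.06  ]
 [ 0.6851 -0.2864  0.06  ]
 [ 0.6879 -0.1884  0.06  ]] [ 0.5542 -0.2507  0.06  ] [0.1024 0.259  0.0981 0.2727]
-83.65241695854098
6.3020730275849814
88.37545256925344
-174.80426338663574
```

>>> {"api": "drive_tool", "payload": {"slide": [[-5, -20, 0], [-12, -60, 0], [-20, -100, 0], [-28, -140, 0], [-36, -180, 0], [-44, -220, 0], [-52, -260, 0], [-60, -300, 0], [-68, -340, 0], [-76, -380, 0], [-84, -420, 0], [-92, -460, 0]], "twist": [[0, 0, 0.02], [0, 0, 0.04], [0, 0, 0.06], [0, 0, 0.08], [0, 0, 0.1], [0, 0, 0.12], [0, 0, 0.14], [0, 0, 0.16], [0, 0, 0.18], [0, 0, 0.2], [0, 0, 0.22], [0, 0, 0.252]], "fingers": [10, 10, 10, 10, 10, 10, 10, 10, 10, 10, 10, 10]}}

```text
t: 6.2
tool_pos: [0.4393, -0.1785, 0.3088]
tcp_rot: [[0.994, 0.111, -0.001], [0.111, -0.994, 0.0], [-0.001, -0.0, -1.0]]
force: [0.5, 0.4, -2.0]
gripper_width: 0.0231
gripper_force: 88.8
```

>>> {"api": "drive_tool", "payload": {"slide": [[-7, -35, -10], [-12, -65, -30], [-14, -88, -55], [-14, -92, -80], [-14, -92, -88], [-14, -92, -88], [-14, -92, -88]], "twist": [[0, 0, 0], [0, 0, 0], [0, 0, 0], [0, 0, 0], [0, 0, 0], [0, 0, 0], [0, 0, 0]], "fingers": [10, 10, 10, 10, 10, 10, 10]}}

```text
t: 6.78
tool_pos: [0.4268, -0.2678, 0.2214]
tcp_rot: [[0.994, 0.111, -0.001], [0.111, -0.994, 0.001], [-0.001, -0.001, -1.0]]
force: [-0.3, 0.5, -1.5]
gripper_width: 0.0234
gripper_force: 88.9
```

```bash
python3 - <<'E'
from h import *
np.set_printoptions(precision=4,suppress=True)
o=env.get_obs(); print(o["t"],o["tool_pos"],o["tcp_rot"],o["joints"],o["force"])
a=env.camera("top"); b=env.camera("scene"); w=env.camera("wrist")
a=cv2.resize(a[220:370,370:500],(390,450),interpolation=cv2.INTER_CUBIC)
w=cv2.resize(w,(400,300))
b=cv2.resize(b[200:380,120:320],(400,360))[:300]
c=np.zeros((600,800,3),np.uint8); c[:450,:390]=a; c[:300,400:]=w; c[300:,400:]=b; cv2.imwrite("pics/hov.png",c)
E
```

```text
6.7833 [ 0.4268 -0.2678  0.2214] [[ 0.9938  0.1108 -0.0015]
 [ 0.1108 -0.9938  0.0012]
 [-0.0013 -0.0013 -1.    ]] [ 0.4684  0.3868 -0.0275  2.1328  0.017   0.624  -1.0307] [-0.3213  0.5114 -1.456 ]
```

View pics/hov.png

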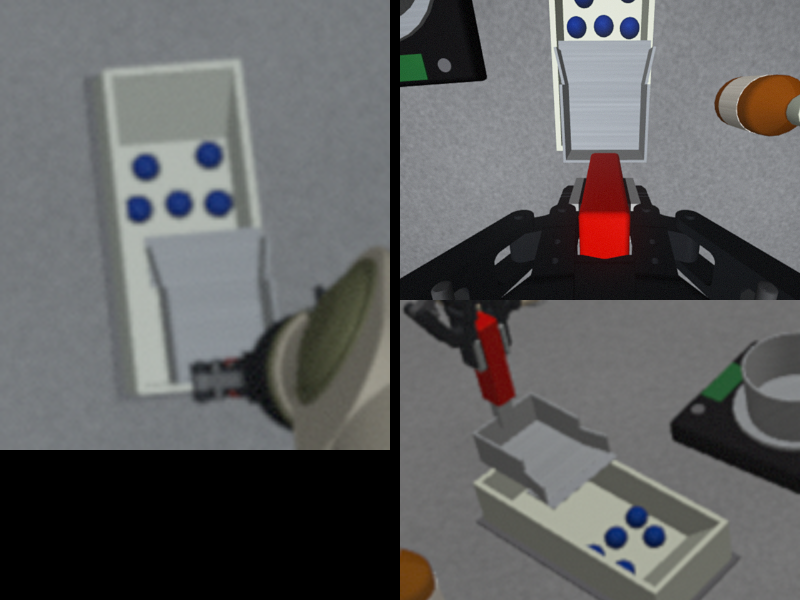

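The composite shows the scoop hovering above the tub, nearly aligned, with all five balls ahead of the lip. I'll check the lateral alignment numerically from the wrist image.

```bash
python3 - <<'E'
from h import *
np.set_printoptions(precision=4,suppress=True)
o=env.get_obs(); p=(o["tool_pos"],o["tcp_rot"]); im=env.camera("wrist"); cv2.imwrite("pics/w3.png",im)
g=cv2.GaussianBlur(cv2.cvtColor(im,cv2.COLOR_BGR2GRAY),(3,3),0).astype(float)
L=[];Rr=[]
for r in range(4,50,3):
    d=np.diff(g[r]); l=228+d[228:262].argmax(); rr=395+d[395:425].argmin(); L.append((l+.5,r)); Rr.append((rr+.5,r))
for r in range(130,225,5):
    d=np.diff(g[r]); l=228+d[228:262].argmax(); L.append((l+.5,r))
print(L,Rr)
ex=np.array([np.cos(np.radians(6.25)),np.sin(np.radians(6.25))]); ey=np.array([-ex[1],ex[0]]); O=np.array([.5427,-.2553])
for E in(L,Rr):
    P=plane("wrist",E,.06,p)[:,:2]-O; print("tub x,y",np.c_[P@ex,P@ey][::4]); f=np.polyfit(P@ex,P@ey,1); print("fit",f, np.degrees(f[0]))
# scoop in tub frame by tool: centre line
P=p[0][:2]-O; print("tcp in tub",P@ex,P@ey, np.degrees(np.arctan2(p[1][1,0],p[1][0,0])))
# scoop wall tops at back (z=.0854+.040) and lip corners
z0=p[0][2]-.136
for r in (200,215,230):
    d=np.diff(g[r]); print(r,"edges L",[int(i) for i in np.argsort(-abs(d[225:300]))[:4]+225],"R",[int(i) for i in np.argsort(-abs(d[370:420]))[:4]+370])
E
```

```text
[(np.float64(259.5), 4), (np.float64(259.5), 7), (np.float64(259.5), 10), (np.float64(259.5), 13), (np.float64(259.5), 16), (np.float64(259.5), 19), (np.float64(260.5), 22), (np.float64(260.5), 25), (np.float64(260.5), 28), (np.float64(260.5), 31), (np.float64(260.5), 34), (np.float64(260.5), 37), (np.float64(260.5), 40), (np.float64(260.5), 43), (np.float64(261.5), 46), (np.float64(261.5), 49), (np.float64(244.5), 130), (np.float64(244.5), 135), (np.float64(244.5), 140), (np.float64(244.5), 145), (np.float64(245.5), 150), (np.float64(245.5), 155), (np.float64(245.5), 160), (np.float64(245.5), 165), (np.float64(246.5), 170), (np.float64(246.5), 175), (np.float64(246.5), 180), (np.float64(246.5), 185), (np.float64(247.5), 190), (np.float64(247.5), 195), (np.float64(247.5), 200), (np.float64(248.5), 205), (np.float64(248.5), 210), (np.float64(248.5), 215), (np.float64(248.5), 220)] [(np.float64(406.5), 4), (np.float64(406.5), 7), (np.float64(406.5), 10), (np.float64(406.5), 13), (np.float64(406.5), 16), (np.float64(406.5), 19), (np.float64(405.5), 22), (np.float64(405.5), 25), (np.float64(405.5), 28), (np.float64(405.5), 31), (np.float64(405.5), 34), (np.float64(405.5), 37), (np.float64(405.5), 40), (np.float64(404.5), 43), (np.float64(404.5), 46), (np.float64(404.5), 49)]
tub x,y [[ 0.0375  0.0442]
 [ 0.0305  0.0445]
 [ 0.0233  0.0442]
 [ 0.016   0.0445]
 [-0.0426  0.0587]
 [-0.0566  0.0588]
 [-0.0709  0.0589]
 [-0.0857  0.0589]
 [-0.101   0.059 ]]
fit [-0.1356  0.0483] -7.766813753613568
tub x,y [[ 0.0377 -0.0532]
 [ 0.0307 -0.0536]
 [ 0.0235 -0.0533]
 [ 0.0162 -0.0537]]
fit [ 0.0037 -0.0535] 0.2103122256993317
tcp in tub -0.11575436486803355 -0.00024938314582758557 6.3845096155626235
200 edges L [255, 256, 271, 247] R [392, 383, 382, 391]
215 edges L [256, 272, 263, 248] R [391, 382, 392, 381]
230 edges L [257, 273, 263, 249] R [381, 390, 391, 382]
```

>>> {"api": "drive_tool", "payload": {"slide": [[3, 2, -10], [3, 2, -30], [3, 2, -50], [3, 2, -65], [3, 2, -73], [3, 2, -75], [3, 2, -75], [3, 2, -75]], "twist": [[0, 0, 0], [0, 0, 0], [0, 0, 0], [0, 0, 0], [0, 0, 0], [0, 0, 0], [0, 0, 0], [0, 0, 0]], "fingers": [10, 10, 10, 10, 10, 10, 10, 10]}}

```text
t: 7.65
tool_pos: [0.4301, -0.2668, 0.1471]
tcp_rot: [[0.994, 0.11, 0.0], [0.11, -0.994, -0.0], [0.0, 0.0, -1.0]]
force: [0.7, 0.3, -1.9]
gripper_width: 0.0227
gripper_force: 89.1
```

>>> {"api": "drive_tool", "payload": {"slide": [[0, 0, -1], [0, 0, -2], [0, 0, -3], [0, 0, -3], [0, 0, -3]], "twist": [[0, 0, 0], [0, 0, 0], [0, 0, 0], [0, 0, 0], [0, 0, 0]], "fingers": [10, 10, 10, 10, 10]}}

```text
t: 8.07
tool_pos: [0.43, -0.2669, 0.1438]
tcp_rot: [[0.994, 0.11, 0.001], [0.11, -0.994, -0.0], [0.001, 0.0, -1.0]]
force: [0.4, -0.4, -2.6]
gripper_width: 0.0231
gripper_force: 89.1
```

>>> {"api": "drive_tool", "payload": {"slide": [[0, 0, -1], [0, 0, -1.5], [0, 0, -2], [0, 0, -2]], "twist": [[0, 0, 0], [0, 0, 0], [0, 0, 0], [0, 0, 0]], "fingers": [10, 10, 10, 10]}}

```text
t: 8.4
tool_pos: [0.4301, -0.2671, 0.1421]
tcp_rot: [[0.994, 0.109, 0.001], [0.109, -0.994, -0.0], [0.001, 0.001, -1.0]]
force: [-0.1, 0.5, 6.1]
gripper_width: 0.0231
gripper_force: 90.1
```

>>> {"api": "drive_tool", "payload": {"slide": [[0, 0, -0.5], [0, 0, -1], [0, 0, -1]], "twist": [[0, 0, 0], [0, 0, 0], [0, 0, 0]], "fingers": [10, 10, 10]}}

```text
t: 8.65
tool_pos: [0.4301, -0.2672, 0.142]
tcp_rot: [[0.994, 0.109, 0.001], [0.109, -0.994, -0.001], [0.001, 0.001, -1.0]]
force: [-2.8, 0.3, 19.9]
gripper_width: 0.023
gripper_force: 92.0
```

```bash
python3 - <<'E'
from h import *
o=env.get_obs(); print(o["t"],o["tool_pos"],o["force"],o["wrist_torque"])
E
```

```text
8.65 [ 0.43013374 -0.2672423   0.14204309] [-2.76457561  0.34098804 19.8929105 ] [0.78780146 0.70323775 0.06863598]
```

>>> {"api": "drive_tool", "payload": {"slide": [[3, 0.3, 0.6], [7, 0.8, 0.6], [11, 1.2, 0.6], [15, 1.6, 0.6], [19, 2.1, 0.6], [23, 2.5, 0.6], [27, 3, 0.6], [31, 3.4, 0.6], [35, 3.8, 0.6], [39, 4.3, 0.6], [43, 4.7, 0.6], [47, 5.2, 0.6]], "twist": [[0, 0, 0], [0, 0, 0], [0, 0, 0], [0, 0, 0], [0, 0, 0], [0, 0, 0], [0, 0, 0], [0, 0, 0], [0, 0, 0], [0, 0, 0], [0, 0, 0], [0, 0, 0]], "fingers": [10, 10, 10, 10, 10, 10, 10, 10, 10, 10, 10, 10]}}

```text
t: 9.65
tool_pos: [0.4734, -0.263, 0.1422]
tcp_rot: [[0.994, 0.107, -0.005], [0.107, -0.994, -0.001], [-0.005, 0.0, -1.0]]
force: [-12.5, -2.9, 21.9]
gripper_width: 0.0229
gripper_force: 92.4
```

>>> {"api": "drive_tool", "payload": {"slide": [[4, 0.4, 0], [8, 0.9, 0], [12, 1.3, 0], [16, 1.8, 0], [20, 2.2, 0], [22, 2.4, 0], [22, 2.4, 0]], "twist": [[0, 0, 0], [0, 0, 0], [0, 0, 0], [0, 0, 0], [0, 0, 0], [0, 0, 0], [0, 0, 0]], "fingers": [10, 10, 10, 10, 10, 10, 10]}}

```text
t: 10.23
tool_pos: [0.4961, -0.2607, 0.1422]
tcp_rot: [[0.994, 0.107, -0.004], [0.107, -0.994, -0.001], [-0.004, 0.0, -1.0]]
force: [-11.5, -2.6, 18.4]
gripper_width: 0.0228
gripper_force: 91.8
```

```bash
python3 - <<'E'
from h import *
o=env.get_obs(); print(o["t"],o["tool_pos"],o["tcp_rot"],o["force"])
a=env.camera("top"); w=env.camera("wrist")
c=np.zeros((480,800,3),np.uint8); c[:450,:300]=cv2.resize(a[220:340,390:470],(300,450),interpolation=cv2.INTER_CUBIC); c[:,300:]=w[:,70:570]; cv2.imwrite("pics/sc.png",c)
E
```

```text
10.2333 [ 0.49611049 -0.26065796  0.1422334 ] [[ 9.94201104e-01  1.07465928e-01 -3.90385819e-03]
 [ 1.07463168e-01 -9.94208649e-01 -9.10476561e-04]
 [-3.97909479e-03  4.85675832e-04 -9.99991965e-01]] [-11.52538061  -2.63869046  18.37510289]
```

View pics/sc.png

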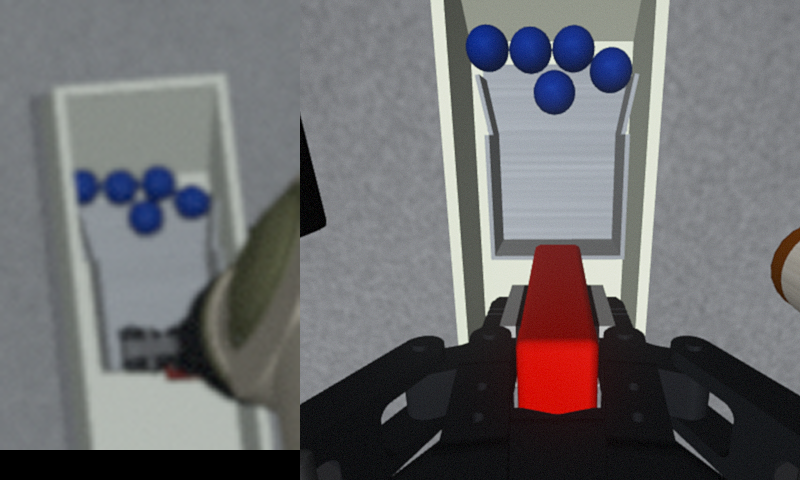

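The view shows all five balls at or on the lip: one already in the pan, four in a row against the slope. I'll push on under them, then tilt the mouth up along the slope.

>>> {"api": "drive_tool", "payload": {"slide": [[2, 0.2, 0.3], [4, 0.4, 0.6], [6, 0.7, 0.8], [8, 0.9, 1], [8, 0.9, 1.4], [8, 0.9, 1.4], [8, 0.9, 1.2], [8, 0.9, 1], [8, 0.9, 0.5], [8, 0.9, 0], [8, 0.9, -0.5], [8, 0.9, -1]], "twist": [[0, 0, 0], [0, 0, 0], [0, 0, 0], [0, 0, 0], [0.0038, -0.035, 0], [0.0076, -0.07, 0], [0.0114, -0.104, 0], [0.0152, -0.139, 0], [0.019, -0.174, 0], [0.0228, -0.208, 0], [0.026, -0.24, 0], [0.0285, -0.26, 0]], "fingers": [10, 10, 10, 10, 10, 10, 10, 10, 10, 10, 10, 10]}}

```text
t: 11.33
tool_pos: [0.5056, -0.2582, 0.1412]
tcp_rot: [[0.96, 0.109, 0.258], [0.106, -0.994, 0.028], [0.259, 0.0, -0.966]]
force: [-4.2, 2.3, 18.5]
gripper_width: 0.0231
gripper_force: 91.9
```

>>> {"api": "drive_tool", "payload": {"slide": [[0, 0, 0], [0, 0, 0], [0, 0, 0], [0, 0, 0]], "twist": [[0, 0, 0], [0, 0, 0], [0, 0, 0], [0, 0, 0]], "fingers": [10, 10, 10, 10]}}

```text
t: 11.67
tool_pos: [0.5061, -0.2581, 0.1412]
tcp_rot: [[0.96, 0.11, 0.257], [0.106, -0.994, 0.028], [0.258, 0.0, -0.966]]
force: [-5.4, 1.5, 18.7]
gripper_width: 0.0227
gripper_force: 91.8
```

```bash
python3 - <<'E'
from h import *
o=env.get_obs(); print(o["t"],o["tool_pos"],o["tcp_rot"],o["force"])
w=env.camera("wrist"); cv2.imwrite("pics/sc2.png",w[:300,100:540])
for c in blobs(masks(w)["ball"],60): print(cv2.contourArea(c),cv2.boundingRect(c))
E
```

```text
11.6667 [ 0.50606906 -0.25814382  0.14118971] [[ 9.60285959e-01  1.09665546e-01  2.56562556e-01]
 [ 1.05989407e-01 -9.93968533e-01  2.81567324e-02]
 [ 2.58102930e-01  1.54398267e-04 -9.66117412e-01]] [-5.42414986  1.53775055 18.66668695]
4233.5 (249, 89, 152, 46)
956.0 (309, 192, 35, 36)
```

View pics/sc2.png

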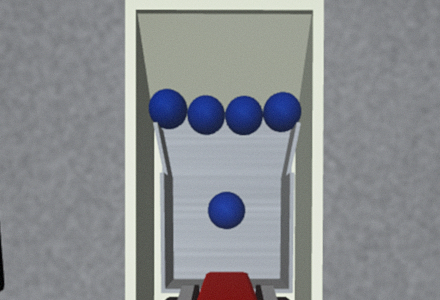

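The view shows one ball rolling back into the pan and four in a row across the lip, resting on the slope. The lip hasn't gone far enough under them yet, so I'll continue up the slope.

>>> {"api": "drive_tool", "payload": {"slide": [[1, 0.1, 1.5], [2, 0.2, 2], [3, 0.3, 2.5], [4, 0.4, 3], [5, 0.5, 3.5], [6, 0.6, 4], [7, 0.8, 5], [8, 0.9, 6], [8, 0.9, 6], [8, 0.9, 6]], "twist": [[0, 0, 0], [0, 0, 0], [0, 0, 0], [0, 0, 0], [0, 0, 0], [0, 0, 0], [0, 0, 0], [0, 0, 0], [0, 0, 0], [0, 0, 0]], "fingers": [10, 10, 10, 10, 10, 10, 10, 10, 10, 10]}}

```text
t: 12.55
tool_pos: [0.5115, -0.257, 0.1447]
tcp_rot: [[0.962, 0.109, 0.251], [0.105, -0.994, 0.03], [0.252, -0.003, -0.968]]
force: [-8.6, 0.5, -0.6]
gripper_width: 0.0229
gripper_force: 89.5
```

```bash
cat > w.py <<'E'
from h import *
o=env.get_obs(); np.set_printoptions(precision=4,suppress=True); print(o["t"],o["tool_pos"],o["force"])
w=env.camera("wrist"); g=masks(w)["ball"]
# distance-transform peaks = ball centres
d=cv2.distanceTransform(g,cv2.DIST_L2,5); k=cv2.dilate(d,np.ones((15,15))); y,x=np.where((d==k)&(d>9))
for a,b in zip(x,y): print((int(a),int(b)),round(float(d[b,a]),1))
E
python3 w.py
```

```text
12.55 [ 0.5115 -0.257   0.1447] [-8.5723  0.5472 -0.5523]
```

```bash
cat > w.py <<'E'
from h import *
o=env.get_obs(); np.set_printoptions(precision=4,suppress=True); print(o["t"],o["tool_pos"],o["force"])
w=env.camera("wrist"); h=cv2.cvtColor(w,cv2.COLOR_BGR2HSV); g=((h[...,0]>105)&(h[...,0]<130)&(h[...,1]>110)).astype(np.uint8)*255
g[:,:150]=0; g[:,480:]=0
g=cv2.morphologyEx(g,cv2.MORPH_CLOSE,np.ones((5,5)))
for c in blobs(g,60): print("blob",cv2.contourArea(c),cv2.boundingRect(c))
e=cv2.HoughCircles(cv2.GaussianBlur(g,(5,5),0),cv2.HOUGH_GRADIENT,1,22,param1=80,param2=9,minRadius=12,maxRadius=26)
print(None if e is None else e[0].round())
cv2.imwrite("pics/last.png",w)
E
python3 w.py
```

```text
12.6 [ 0.5115 -0.257   0.1447] [-7.9272 -0.4094  0.1864]
blob 4428.0 (251, 90, 148, 55)
blob 737.0 (312, 246, 36, 26)
[[380. 112.  19.]
 [342. 126.  19.]
 [306. 124.  18.]
 [268. 110.  19.]
 [330. 262.  17.]]
```

>>> {"api": "drive_tool", "payload": {"slide": [[1, 0.1, 1.5], [2, 0.2, 3], [3, 0.3, 4.5], [4, 0.4, 6], [5, 0.5, 7], [6, 0.6, 8], [7, 0.8, 9], [8, 0.9, 10], [8, 0.9, 10], [8, 0.9, 10]], "twist": [[0, 0, 0], [0, 0, 0], [0, 0, 0], [0, 0, 0], [0, 0, 0], [0, 0, 0], [0, 0, 0], [0, 0, 0], [0, 0, 0], [0, 0, 0]], "fingers": [10, 10, 10, 10, 10, 10, 10, 10, 10, 10]}}

```text
t: 13.48
tool_pos: [0.5228, -0.2565, 0.1563]
tcp_rot: [[0.96, 0.11, 0.257], [0.106, -0.994, 0.028], [0.259, 0.0, -0.966]]
force: [-3.5, -0.6, -1.9]
gripper_width: 0.0232
gripper_force: 89.1
```

```bash
python3 w.py
```

```text
13.4833 [ 0.5228 -0.2565  0.1563] [-3.5172 -0.564  -1.9155]
blob 2029.5 (294, 177, 75, 41)
blob 1055.5 (357, 98, 37, 39)
blob 1050.0 (264, 98, 38, 38)
blob 732.0 (312, 245, 36, 27)
[[312. 200.  18.]
 [282. 116.  19.]
 [376. 118.  19.]
 [350. 194.  18.]
 [330. 262.  17.]
 [186. 428.  17.]
 [432. 464.  20.]]
```

>>> {"api": "drive_tool", "payload": {"slide": [[1, 0.1, 2], [2, 0.2, 3], [3, 0.3, 4], [4, 0.4, 5], [5, 0.5, 6], [6, 0.6, 7], [6, 0.6, 7], [6, 0.6, 7]], "twist": [[0, 0, 0], [0, 0, 0], [0, 0, 0], [0, 0, 0], [0, 0, 0], [0, 0, 0], [0, 0, 0], [0, 0, 0]], "fingers": [10, 10, 10, 10, 10, 10, 10, 10]}}

```text
t: 14.2
tool_pos: [0.5289, -0.2559, 0.1633]
tcp_rot: [[0.96, 0.11, 0.257], [0.106, -0.994, 0.028], [0.259, 0.0, -0.966]]
force: [-1.4, -0.0, -3.7]
gripper_width: 0.0231
gripper_force: 88.9
```

```bash
python3 w.py
```

```text
14.2 [ 0.5289 -0.2559  0.1633] [-1.4233 -0.0001 -3.7387]
blob 2781.0 (291, 213, 92, 58)
blob 1060.5 (349, 96, 37, 39)
blob 1052.5 (272, 96, 37, 39)
[[308. 230.  18.]
 [368. 116.  19.]
 [290. 114.  18.]
 [364. 248.  18.]
 [330. 262.  18.]]
```

```bash
python3 w.py; python3 - <<'E'
from h import *
b=env.camera("scene"); a=env.camera("top"); w=cv2.imread("pics/last.png")
c=np.zeros((600,800,3),np.uint8); c[:300,:400]=cv2.resize(b[230:365,140:320],(400,300),interpolation=cv2.INTER_CUBIC); c[300:,:400]=cv2.resize(a[225:315,380:500],(400,300),interpolation=cv2.INTER_CUBIC); c[:,400:]=cv2.resize(w[30:330,220:420],(400,600)); cv2.imwrite("pics/mix.png",c)
E
```

```text
14.25 [ 0.5288 -0.2559  0.1632] [-0.7294 -0.0398 -3.8841]
blob 2777.0 (291, 213, 92, 58)
blob 1053.5 (348, 96, 37, 39)
blob 1053.5 (273, 96, 37, 39)
[[308. 230.  17.]
 [366. 114.  18.]
 [292. 114.  18.]
 [364. 248.  18.]
 [332. 260.  16.]
 [414. 466.  19.]
 [184. 454.  14.]]
```

View pics/mix.png

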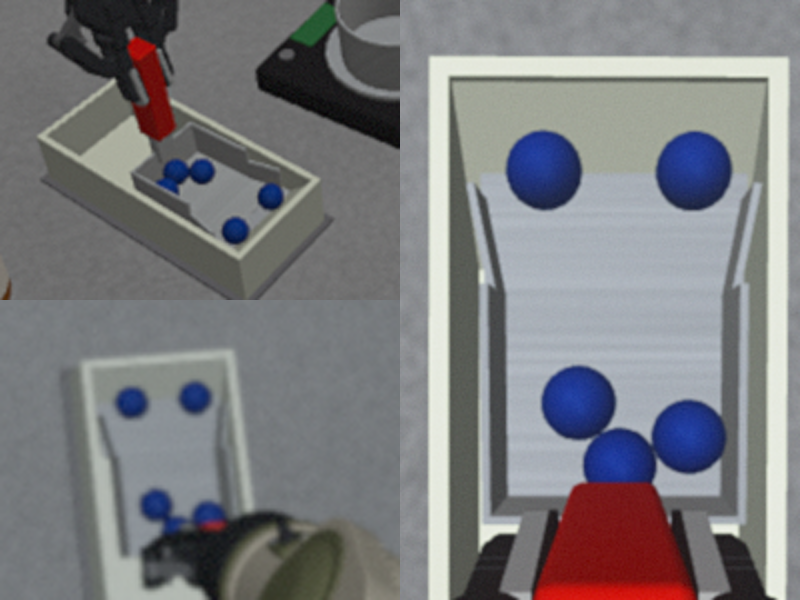

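The composite shows three balls in the back of the pan. The other two are still on the lip edge against the slope, because the scoop slipped about 10° mouth-down in the grip. I'll grip harder and tilt further about the lip.

>>> {"api": "drive_tool", "payload": {"slide": [[0, 0, 0], [0, 0, 0], [-1, 0, -3], [-2, 0, -5.4], [-3, -0.3, -7.7], [-5, -0.6, -10], [-7, -0.8, -12.5], [-8.6, -0.9, -15], [-10, -1.1, -17.7], [-12, -1.3, -20.4], [-13, -1.4, -23], [-15, -1.6, -27]], "twist": [[0, 0, 0], [0, 0, 0], [0.0028, -0.026, 0], [0.0057, -0.052, 0], [0.0086, -0.078, 0], [0.0114, -0.104, 0], [0.0143, -0.13, 0], [0.017, -0.156, 0], [0.02, -0.182, 0], [0.0228, -0.208, 0], [0.0257, -0.234, 0], [0.0285, -0.26, 0]], "fingers": [10, 10, 10, 10, 10, 10, 10, 10, 10, 10, 10, 10], "newtons": 120}}

```text
t: 15.4
tool_pos: [0.5232, -0.2688, 0.1649]
tcp_rot: [[0.889, 0.135, 0.437], [0.103, -0.99, 0.095], [0.446, -0.039, -0.894]]
force: [-3.4, 12.3, -11.2]
gripper_width: 0.0226
gripper_force: 118.6
```

```bash
python3 w.py
```

```text
15.4 [ 0.5232 -0.2688  0.1649] [ -3.4428  12.2986 -11.1529]
blob 2740.0 (269, 246, 112, 37)
blob 2074.5 (291, 109, 78, 38)
[[310. 126.  18.]
 [288. 264.  18.]
 [350. 126.  18.]
 [362. 264.  18.]
 [324. 262.  16.]
 [152. 448.  15.]]
```

```bash
python3 - <<'E'
from h import *
np.set_printoptions(precision=3,suppress=True)
o=env.get_obs(); print(o["t"],o["tool_pos"],o["tcp_rot"],o["joints"],o["force"],o["wrist_torque"])
R=o["tcp_rot"];print(np.degrees([np.arcsin(R[2,0]),np.arctan2(R[1,0],R[0,0]),np.arcsin(R[2,1])]))
E
```

```text
15.45 [ 0.522 -0.27   0.165] [[ 0.888  0.139  0.438]
 [ 0.107 -0.989  0.097]
 [ 0.447 -0.04  -0.894]] [ 0.834  0.548 -0.413  2.217 -0.998  0.112  0.052] [-0.04  11.35  -4.004] [3.121 0.418 2.549]
[26.552  6.861 -2.273]
```

>>> {"api": "drive_tool", "payload": {"slide": [[0, 4, 3], [0, 8, 6], [0, 12, 8], [0, 12, 8]], "twist": [[-0.003, 0.02, 0], [-0.005, 0.04, 0], [-0.005, 0.05, 0], [-0.005, 0.05, 0]], "fingers": [10, 10, 10, 10]}}

```text
t: 15.78
tool_pos: [0.5244, -0.2601, 0.1741]
tcp_rot: [[0.91, 0.128, 0.394], [0.103, -0.991, 0.083], [0.401, -0.035, -0.915]]
force: [0.4, -0.0, -3.4]
gripper_width: 0.0228
gripper_force: 120.0
```

```bash
python3 - <<'E'
from h import *
np.set_printoptions(precision=3,suppress=True)
o=env.get_obs(); R=o["tcp_rot"];print(o["joints"],np.degrees([np.arcsin(R[2,0]),np.arctan2(R[1,0],R[0,0]),np.arcsin(R[2,1])]))
E
python3 w.py
```

```text
[ 0.65   0.503 -0.21   2.205 -0.931  0.198 -0.073] [23.641  6.461 -1.999]
15.7833 [ 0.5244 -0.2601  0.1741] [ 0.3525 -0.0303 -3.4458]
blob 2777.5 (271, 244, 112, 37)
blob 2050.0 (311, 149, 70, 59)
[[328. 190.  18.]
 [364. 262.  18.]
 [288. 262.  18.]
 [362. 166.  17.]
 [326. 262.  18.]]
```

>>> {"api": "drive_tool", "payload": {"slide": [[0, 0, 5], [0, 0, 15], [0, 0, 28], [0, 0, 42], [0, 0, 56], [0, 0, 70], [0, 0, 84], [0, 0, 98], [0, 0, 110], [0, 0, 120], [0, 0, 125], [0, 0, 125]], "twist": [[0, 0, 0], [0, 0, 0], [0, 0, 0], [0, 0, 0], [0, 0, 0], [0, 0, 0], [0, 0, 0], [0, 0, 0], [0, 0, 0], [0, 0, 0], [0, 0, 0], [0, 0, 0]], "fingers": [10, 10, 10, 10, 10, 10, 10, 10, 10, 10, 10, 10]}}

```text
t: 16.83
tool_pos: [0.5238, -0.2614, 0.2995]
tcp_rot: [[0.91, 0.126, 0.395], [0.101, -0.991, 0.082], [0.402, -0.035, -0.915]]
force: [0.3, 0.4, -3.6]
gripper_width: 0.0229
gripper_force: 120.1
```

```bash
python3 - <<'E'
from h import *
np.set_printoptions(precision=3,suppress=True)
o=env.get_obs(); R=o["tcp_rot"];print(o["joints"],np.degrees([np.arcsin(R[2,0]),np.arctan2(R[1,0],R[0,0]),np.arcsin(R[2,1])]))
for n in("top","scene"):
    im=env.camera(n); print(n,[(cv2.boundingRect(c),cv2.contourArea(c)) for c in blobs(masks(im)["ball"],8)])
E
python3 w.py
```

```text
[ 0.408  0.303  0.12   2.1   -0.66   0.513 -0.39 ] [23.701  6.348 -1.991]
top [((432, 265, 30, 24), 344.0)]
scene [((202, 246, 27, 26), 308.5)]
16.9333 [ 0.5234 -0.261   0.2981] [ 0.1459 -0.3666 -3.6673]
blob 5239.0 (271, 207, 112, 74)
[[288. 262.  18.]
 [364. 262.  18.]
 [364. 224.  18.]
 [326. 224.  18.]
 [326. 260.  16.]]
```

```bash
cat > slip.py <<'E'
from h import *
import sys
c=env.calibration("wrist"); M=np.linalg.inv(c["mount"])
def proj(x,z):
    q=M[:3,:3]@np.array([x,0,z])+M[:3,3]; return (c["mtx"]@(q/q[2]))[:2]
def lip(ph): # mouth-down slip ph: scoop (112,130) turns toward -x,+z(tool down)
    v=np.array([112,130])/1e3; s,k=np.sin(ph),np.cos(ph); return proj(v[0]*k-v[1]*s, v[0]*s+v[1]*k+.006)
def back(ph,x=-.0,z=.090):
    s,k=np.sin(ph),np.cos(ph); return proj(x*k-z*s,x*s+z*k+.006)
for d in (0,5,8,10,12,15): print(d,lip(np.radians(d)).round(1))
for f in sys.argv[1:]:
    g=cv2.GaussianBlur(cv2.cvtColor(cv2.imread(f),cv2.COLOR_BGR2GRAY),(5,5),0).astype(float)
    for col in(300,327,350):
        d=np.diff(g[20:190,col]); i=np.argsort(-abs(d))[:6]; print(f,col,[(int(r)+20,int(d[r])) for r in i])
E
python3 slip.py pics/w3.png pics/last.png
```

```text
0 [326.2  63.7]
5 [326.2  86. ]
8 [326.3  98.8]
10 [326.3 107.2]
12 [326.3 115.4]
15 [326.3 127.5]
pics/w3.png 300 [(64, -20), (65, -15), (63, -13), (66, -5), (62, -4), (164, 4)]
pics/w3.png 327 [(59, 61), (23, -54), (24, -51), (58, 49), (60, 42), (22, -30)]
pics/w3.png 350 [(64, -20), (63, -17), (65, -13), (48, 9), (41, -8), (40, -7)]
pics/last.png 300 [(116, 11), (115, 10), (117, 8), (80, 4), (114, 4), (32, -3)]
pics/last.png 327 [(116, 10), (115, 8), (117, 8), (114, 5), (22, -3), (33, 3)]
pics/last.png 350 [(116, 12), (115, 9), (117, 8), (114, 4), (31, -3), (28, 3)]
```

```bash
cat > plan.py <<'E'
from h import *
from scipy.spatial.transform import Rotation as Ro
np.set_printoptions(precision=4,suppress=True)
def target(lip,psi,beta,phi=12.2):
    a=np.radians(beta+phi); ps=np.radians(psi); f=np.radians(phi)
    lx=.112*np.cos(f)-.130*np.sin(f); lz=.112*np.sin(f)+.130*np.cos(f)+.006
    d=np.array([np.cos(ps),np.sin(ps),0]); X=np.cos(a)*d+[0,0,np.sin(a)]; Zt=np.sin(a)*d-[0,0,np.cos(a)]
    R=np.c_[X,np.cross(Zt,X),Zt]; return np.array(lip)-R@[lx,0,lz],R
def delta(p0,R0,p,R): return np.r_[(p-p0)*1e3,Ro.from_matrix(R@R0.T).as_rotvec()]
E
python3 - <<'E'
from plan import *
o=env.get_obs(); p,R=o["tool_pos"],o["tcp_rot"]
d=np.array([np.cos(np.radians(40)),np.sin(np.radians(40)),0]); C=np.array([.592,.002,0])
L=C-.025*d
q=target(L+[0,0,.137],40,7); print(q[0],delta(p,R,*q))
prev=q
for b,z in((3,.130),(-1,.125),(-5,.12),(-9,.118),(-13,.115),(-17,.112),(-21,.11),(-26,.108),(-31,.106),(-36,.106)):
    t=target(L+[0,0,z],40,b); print(b,t[0],delta(*q,*t))
E
```

```text
[ 0.474 -0.097  0.258] [-49.2851 163.9506 -39.6977  -0.0649   0.0564   0.573 ]
3 [ 0.4808 -0.0913  0.2598] [ 6.7091  5.6296  1.7024 -0.0449  0.0535  0.    ]
-1 [ 0.4879 -0.0853  0.2628] [13.8668 11.6356  4.7727 -0.0898  0.107  -0.    ]
-5 [ 0.4955 -0.079   0.2652] [21.4384 17.9889  7.1716 -0.1346  0.1604  0.    ]
-9 [ 0.5034 -0.0723  0.2699] [29.3869 24.6585 11.8629 -0.1795  0.2139  0.    ]
-13 [ 0.5117 -0.0654  0.2729] [37.6736 31.6119 14.8142 -0.2244  0.2674  0.    ]
-17 [ 0.5203 -0.0582  0.275 ] [46.2581 38.8151 16.9963 -0.2693  0.3209 -0.    ]
-21 [ 0.5291 -0.0507  0.2774] [55.0986 46.2332 19.3841 -0.3141  0.3744  0.    ]
-26 [ 0.5405 -0.0412  0.2798] [66.4436 55.7528 21.7197 -0.3702  0.4412  0.    ]
-31 [ 0.5521 -0.0315  0.2808] [78.0348 65.479  22.748  -0.4263  0.5081  0.    ]
-36 [ 0.5638 -0.0216  0.2825] [89.7841 75.3378 24.446  -0.4824  0.5749  0.    ]
```

>>> {"api": "drive_tool", "payload": {"slide": [[-1, 4, 0], [-4, 14, 0], [-9, 30, 0], [-14, 46, 0], [-19, 62, 0], [-24, 78, 0], [-29, 94, 0], [-34, 110, 0], [-39, 126, -6], [-43, 142, -14], [-46, 154, -24], [-48, 161, -32]], "twist": [[-0.002, 0.001, 0.015], [-0.006, 0.005, 0.05], [-0.012, 0.01, 0.105], [-0.018, 0.016, 0.16], [-0.024, 0.021, 0.215], [-0.03, 0.026, 0.27], [-0.036, 0.032, 0.325], [-0.043, 0.037, 0.38], [-0.049, 0.043, 0.435], [-0.055, 0.048, 0.49], [-0.061, 0.053, 0.54], [-0.065, 0.056, 0.573]], "fingers": [10, 10, 10, 10, 10, 10, 10, 10, 10, 10, 10, 10]}}

```text
t: 17.98
tool_pos: [0.475, -0.0976, 0.2663]
tcp_rot: [[0.718, 0.649, 0.252], [0.613, -0.761, 0.213], [0.33, 0.001, -0.944]]
force: [-0.2, -0.5, -3.7]
gripper_width: 0.0227
gripper_force: 120.1
```

>>> {"api": "drive_tool", "payload": {"slide": [[-1, 2, -5], [-1, 3, -8], [-1, 3, -8], [-1, 3, -8]], "twist": [[0, 0, 0], [0, 0, 0], [0, 0, 0], [0, 0, 0]], "fingers": [10, 10, 10, 10]}}

```text
t: 18.32
tool_pos: [0.4748, -0.0974, 0.2587]
tcp_rot: [[0.723, 0.642, 0.254], [0.607, -0.766, 0.211], [0.33, 0.001, -0.944]]
force: [-0.1, -1.3, -3.2]
gripper_width: 0.0226
gripper_force: 120.1
```

```bash
python3 w.py; python3 slip.py pics/last.png | tail -3; python3 - <<'E'
from plan import *
o=env.get_obs(); p,R=o["tool_pos"],o["tcp_rot"]; print(o["joints"])
d=np.array([np.cos(np.radians(40)),np.sin(np.radians(40)),0]); C=np.array([.592,.002,0])
print(delta(p,R,*target(C-.025*d+[0,0,.137],40,7)))
im=cv2.imread("pics/last.png"); w=im[0:330,100:600]
a=env.camera("top"); s=env.camera("scene")
c=np.zeros((600,800,3),np.uint8); c[:330,:500]=w; c[330:,:360]=cv2.resize(a[220:355,250:430],(360,270)); c[330:,400:]=cv2.resize(s[180:315,230:430],(400,270)); cv2.imwrite("pics/pour.png",c)
E
```

```text
18.3167 [ 0.4748 -0.0974  0.2587] [-0.0691 -1.2582 -3.1532]
blob 4950.5 (271, 209, 112, 72)
blob 2596.5 (150, 0, 81, 66)
[[302. 228.  18.]
 [364. 262.  17.]
 [288. 262.  18.]
 [342. 232.  22.]
 [328. 264.  22.]]
pics/last.png 300 [(65, 33), (64, 24), (66, 24), (63, 11), (67, 9), (135, -3)]
pics/last.png 327 [(61, 35), (60, 27), (62, 25), (59, 12), (63, 8), (135, -3)]
pics/last.png 350 [(67, 32), (20, -31), (68, 29), (66, 20), (21, -17), (69, 15)]
[ 0.3029  0.2728 -0.0631  2.2594 -0.5782  0.4742 -0.1292]
[-0.9217  0.5541 -0.7603  0.0004  0.0021  0.0008]
```

View pics/pour.png

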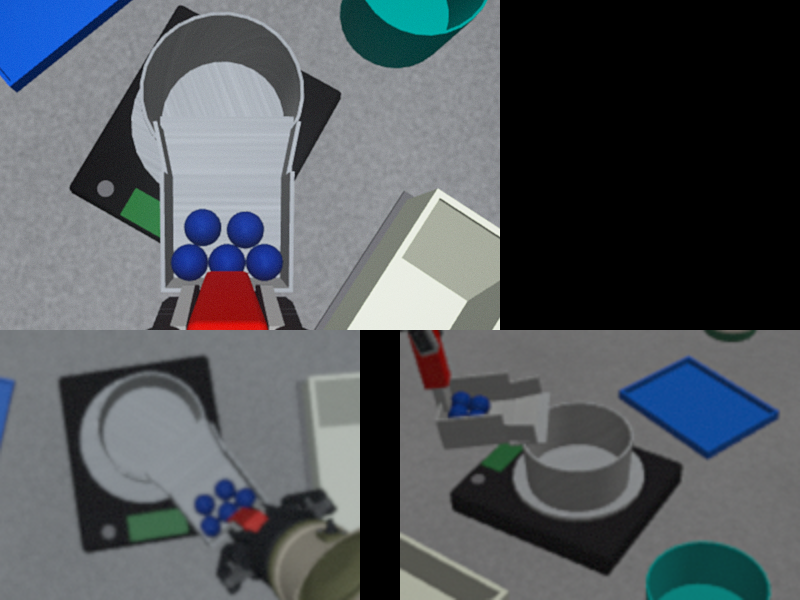

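The composite shows all five balls at the back of the scoop, with the lip over the pot opening about 3–4 mm right of centre. I'll pour slowly about the lip, correcting 3 mm to the left as it tilts.

>>> {"api": "drive_tool", "payload": {"slide": [[5, 8, 2], [10, 12, 4], [12, 14, 5], [15.6, 17, 6], [17.5, 18.6, 6.6], [19.4, 20.2, 7.2], [21.4, 21.8, 8.4], [23.4, 23.5, 9.5], [25.4, 25.1, 10.7], [27.4, 26.8, 12], [29.5, 28.6, 12.6], [31.5, 30.3, 13.4]], "twist": [[-0.045, 0.053, 0], [-0.079, 0.094, 0], [-0.09, 0.107, 0], [-0.112, 0.134, 0], [-0.123, 0.147, 0], [-0.135, 0.16, 0], [-0.146, 0.174, 0], [-0.157, 0.187, 0], [-0.168, 0.2, 0], [-0.18, 0.214, 0], [-0.191, 0.227, 0], [-0.202, 0.241, 0]], "fingers": [10, 10, 10, 10, 10, 10, 10, 10, 10, 10, 10, 10]}}

```text
t: 19.47
tool_pos: [0.5065, -0.0667, 0.2722]
tcp_rot: [[0.766, 0.643, 0.017], [0.643, -0.766, 0.013], [0.021, 0.001, -1.0]]
force: [0.6, 0.1, -3.5]
gripper_width: 0.0226
gripper_force: 120.3
```

>>> {"api": "drive_tool", "payload": {"slide": [[4, 3.5, 1.5], [8.4, 7, 2.5], [12.7, 10.5, 3.6], [17, 14, 4.8], [21.6, 18, 6], [27, 22.7, 7.2], [33, 27.5, 8.3], [38.7, 32.3, 8.9], [44.5, 37, 9.4], [50, 42, 10], [56, 47, 11], [56, 47, 11]], "twist": [[-0.022, 0.027, 0], [-0.045, 0.053, 0], [-0.067, 0.08, 0], [-0.09, 0.107, 0], [-0.112, 0.134, 0], [-0.14, 0.167, 0], [-0.168, 0.201, 0], [-0.196, 0.234, 0], [-0.224, 0.267, 0], [-0.252, 0.3, 0], [-0.28, 0.334, 0], [-0.28, 0.334, 0]], "fingers": [10, 10, 10, 10, 10, 10, 10, 10, 10, 10, 10, 10]}}

```text
t: 20.47
tool_pos: [0.5642, -0.0169, 0.2819]
tcp_rot: [[0.699, 0.646, -0.308], [0.591, -0.763, -0.261], [-0.403, 0.0, -0.915]]
force: [0.2, 1.0, -1.7]
gripper_width: 0.0227
gripper_force: 120.4
```

>>> {"api": "drive_tool", "payload": {"slide": [[0, 0, 0], [0, 0, 0], [0, 0, 0], [0, 0, 0], [0, 0, 0]], "twist": [[0, 0, 0], [0, 0, 0], [0, 0, 0], [0, 0, 0], [0, 0, 0]], "fingers": [10, 10, 10, 10, 10]}}

```text
t: 20.88
tool_pos: [0.5618, -0.0204, 0.2833]
tcp_rot: [[0.702, 0.642, -0.307], [0.588, -0.766, -0.258], [-0.402, 0.001, -0.916]]
force: [-0.2, -0.0, -2.1]
gripper_width: 0.0226
gripper_force: 120.4
```

```bash
cat > v.py <<'E'
from plan import *
o=env.get_obs(); print(o["joints"],o["force"])
for n in("top","scene","wrist"):
    im=env.camera(n); cv2.imwrite(f"pics/v_{n}.png",im); print(n,[(cv2.boundingRect(c),cv2.contourArea(c)) for c in blobs(masks(im)["ball"],8)])
E
python3 w.py; python3 v.py
```

```text
20.8833 [ 0.5618 -0.0204  0.2833] [-0.165  -0.0329 -2.1458]
blob 1054.0 (324, 0, 35, 43)
blob 873.5 (289, 37, 32, 36)
blob 811.5 (362, 0, 36, 29)
blob 119.5 (210, 434, 29, 26)
blob 108.0 (197, 461, 26, 19)
blob 75.0 (438, 447, 24, 24)
[[304.  56.  16.]
 [234. 446.  24.]
 [340.  26.  16.]
 [378.  10.  17.]
 [214. 466.  20.]
 [256. 452.  24.]
 [196. 448.  24.]
 [412. 452.  25.]
 [444. 448.  22.]
 [462. 474.  17.]
 [240. 468.  21.]
 [432. 466.  19.]
 [426. 434.  16.]
 [228. 420.  21.]
 [384. 460.  14.]
 [354. 456.  23.]
 [168. 466.  12.]
 [162. 442.  13.]
 [276. 476.  18.]
 [448. 422.  14.]
 [166. 418.  15.]]
[-0.3657  0.528   0.2921  1.7761  0.0939  1.1998 -1.0086] [-0.2478  0.2645 -1.4887]
top []
scene [((313, 240, 9, 9), 46.0)]
wrist [((324, 4, 34, 40), 995.5), ((289, 37, 32, 36), 856.5), ((363, 0, 36, 30), 559.0), ((343, 0, 17, 3), 23.0)]
```

>>> {"api": "drive_tool", "payload": {"slide": [[0, 0, 10], [0, 0, 35], [0, 0, 65], [0, 0, 80]], "twist": [[0, 0, 0], [0, 0, 0], [0, 0, 0], [0, 0, 0]], "fingers": [10, 10, 10, 10]}}

```text
t: 21.42
tool_pos: [0.5628, -0.0201, 0.3664]
tcp_rot: [[0.702, 0.643, -0.305], [0.589, -0.766, -0.259], [-0.4, 0.002, -0.916]]
force: [0.4, 0.1, -1.7]
gripper_width: 0.0228
gripper_force: 120.5
```

```bash
python3 - <<'E'
from plan import *
o=env.get_obs(); p,R=o["tool_pos"],o["tcp_rot"]; print(p)
yw=np.radians(-8.2); L=np.array([.5329+.112*np.cos(yw),.283+.112*np.sin(yw),.1])
t=target(L,-8.2,0); print(t[0],delta(p,R,*t))
E
```

```text
[ 0.5628 -0.0201  0.3664]
[0.5316 0.2832 0.2359] [ -31.1467  303.3037 -130.5577    0.1781   -0.6178   -0.8126]
```

>>> {"api": "drive_tool", "payload": {"slide": [[-2, 20, 0], [-4, 45, 0], [-7, 72, 0], [-9, 100, 0], [-12, 128, 0], [-15, 156, 0], [-18, 184, 0], [-21, 212, 0], [-24, 240, -10], [-27, 268, -25], [-30, 292, -45], [-31, 303, -60]], "twist": [[0.015, -0.051, -0.068], [0.03, -0.103, -0.135], [0.045, -0.154, -0.203], [0.059, -0.206, -0.271], [0.074, -0.257, -0.339], [0.089, -0.309, -0.406], [0.104, -0.36, -0.474], [0.119, -0.412, -0.542], [0.134, -0.463, -0.61], [0.148, -0.515, -0.677], [0.163, -0.566, -0.745], [0.178, -0.618, -0.813]], "fingers": [10, 10, 10, 10, 10, 10, 10, 10, 10, 10, 10, 10]}}

```text
t: 22.42
tool_pos: [0.53, 0.2868, 0.3027]
tcp_rot: [[0.968, -0.141, 0.209], [-0.139, -0.99, -0.025], [0.211, -0.004, -0.978]]
force: [0.7, 0.0, -2.7]
gripper_width: 0.0227
gripper_force: 120.3
```

>>> {"api": "drive_tool", "payload": {"slide": [[0, 0, -20], [0, 0, -45], [0, 0, -65], [0, 0, -70], [0, 0, -70]], "twist": [[0, 0, 0], [0, 0, 0], [0, 0, 0], [0, 0, 0], [0, 0, 0]], "fingers": [10, 10, 10, 10, 10]}}

```text
t: 22.83
tool_pos: [0.5306, 0.2829, 0.2321]
tcp_rot: [[0.968, -0.142, 0.205], [-0.138, -0.99, -0.03], [0.207, 0.001, -0.978]]
force: [0.2, -0.1, -1.9]
gripper_width: 0.0229
gripper_force: 120.2
```

```bash
python3 v.py; python3 slip.py pics/v_wrist.png | tail -3; python3 - <<'E'
from plan import *
o=env.get_obs(); p,R=o["tool_pos"],o["tcp_rot"]; print(o["t"],p)
yw=np.radians(-8.2); L=np.array([.5329+.112*np.cos(yw),.283+.112*np.sin(yw),.004])
t=target(L,-8.2,0); print(t[0],delta(p,R,*t))
im=cv2.imread("pics/v_wrist.png"); g=cv2.cvtColor(im,cv2.COLOR_BGR2GRAY)
# scoop edges (wall tops at mid pan) and blue tray inner left/right
for r in (150,180,210,240):
    d=np.diff(cv2.GaussianBlur(g,(3,3),0)[r].astype(float)); i=np.argsort(-abs(d[200:460]))[:10]+200; print(r,sorted(map(int,i)))
a=cv2.imread("pics/v_top.png"); c=cv2.cvtColor(a,cv2.COLOR_BGR2HSV); m=((c[...,0]>105)&(c[...,0]<130)&(c[...,1]>100)).astype(np.uint8)[225:350,260:480]
print([(cv2.boundingRect(k),cv2.contourArea(k)) for k in blobs(m,5)])
E
```

```text
[-0.9342  0.4555  0.3876  2.0459 -0.0536  0.5154 -2.2641] [ 0.2416 -0.0889 -1.9457]
top [((316, 248, 12, 19), 90.5), ((326, 248, 9, 9), 48.5), ((306, 256, 8, 8), 43.0), ((317, 272, 8, 8), 41.5)]
scene [((333, 240, 7, 6), 17.5), ((313, 240, 9, 8), 15.5)]
wrist [((275, 107, 137, 16), 133.5), ((634, 110, 6, 21), 58.5), ((635, 148, 5, 18), 37.5)]
pics/v_wrist.png 300 [(115, 28), (116, 25), (106, -19), (109, 19), (114, 17), (102, -16)]
pics/v_wrist.png 327 [(115, 28), (116, 25), (107, -18), (110, 18), (103, -17), (114, 16)]
pics/v_wrist.png 350 [(115, 27), (116, 24), (107, -19), (110, 18), (111, 18), (108, -17)]
22.9833 [0.532  0.2833 0.2344]
[0.5316 0.2832 0.1399] [ -0.3966  -0.1493 -94.5061  -0.0027  -0.0004  -0.0004]
150 [262, 263, 266, 267, 385, 386, 390, 391, 394, 395]
180 [263, 264, 271, 272, 273, 380, 381, 389, 393, 394]
210 [263, 264, 272, 273, 380, 381, 389, 393, 394, 412]
240 [263, 264, 272, 273, 379, 380, 388, 389, 392, 393]
[((55, 23, 13, 19), 105.5), ((66, 23, 9, 9), 54.0), ((45, 30, 10, 9), 52.0), ((57, 47, 8, 8), 46.0)]
```

The top view shows five balls in the pot: four blobs, one of them a pair. The slip hasn't changed, so I'll lay the scoop back.

>>> {"api": "drive_tool", "payload": {"slide": [[0, 0, -15], [0, 0, -40], [0, 0, -65], [0, 0, -80], [0, 0, -87], [0, 0, -90], [0, 0, -90], [0, 0, -90]], "twist": [[0, 0, 0], [0, 0, 0], [0, 0, 0], [0, 0, 0], [0, 0, 0], [0, 0, 0], [0, 0, 0], [0, 0, 0]], "fingers": [10, 10, 10, 10, 10, 10, 10, 10]}}

```text
t: 23.65
tool_pos: [0.5319, 0.2835, 0.1441]
tcp_rot: [[0.968, -0.142, 0.209], [-0.139, -0.99, -0.027], [0.21, -0.002, -0.978]]
force: [-0.1, 0.8, -1.3]
gripper_width: 0.0227
gripper_force: 120.2
```

>>> {"api": "drive_tool", "payload": {"slide": [[0, 0, -1], [0, 0, -2], [0, 0, -2]], "twist": [[0, 0, 0], [0, 0, 0], [0, 0, 0]], "fingers": [10, 10, 10]}}

```text
t: 23.9
tool_pos: [0.5313, 0.2834, 0.1414]
tcp_rot: [[0.968, -0.142, 0.208], [-0.139, -0.99, -0.028], [0.21, -0.002, -0.978]]
force: [-0.0, 0.2, -2.2]
gripper_width: 0.0227
gripper_force: 120.2
```

>>> {"api": "drive_tool", "payload": {"slide": [[0, 0, -0.5], [0, 0, -1], [0, 0, -1.5], [0, 0, -2], [0, 0, -2]], "twist": [[0, 0, 0], [0, 0, 0], [0, 0, 0], [0, 0, 0], [0, 0, 0]], "fingers": [10, 10, 10, 10, 10]}}

```text
t: 24.32
tool_pos: [0.5314, 0.2834, 0.1394]
tcp_rot: [[0.968, -0.142, 0.208], [-0.139, -0.99, -0.028], [0.21, -0.002, -0.978]]
force: [-2.5, 0.3, 7.0]
gripper_width: 0.0227
gripper_force: 121.5
```

>>> {"api": "drive_tool", "payload": {"slide": [[0, 0, 0], [0, 0, 0], [0, 0, 0], [0, 0, 0], [0, 0, 0], [0, 0, 0], [0, 0, 0], [0, 0, 0]], "twist": [[0, 0, 0], [0, 0, 0], [0, 0, 0], [0, 0, 0], [0, 0, 0], [0, 0, 0], [0, 0, 0], [0, 0, 0]], "fingers": [40, 60, 85, 85, 85, 85, 85, 85]}}

```text
t: 24.98
tool_pos: [0.5312, 0.2832, 0.1388]
tcp_rot: [[0.968, -0.142, 0.207], [-0.139, -0.99, -0.029], [0.209, -0.001, -0.978]]
force: [-0.3, 0.1, 0.2]
gripper_width: 0.085
gripper_force: 0.0
```

>>> {"api": "drive_tool", "payload": {"slide": [[-2, 0, 8], [-5, 1, 25], [-10, 1.5, 48], [-16, 2, 75], [-22, 3, 105], [-28, 4, 130], [-28, 4, 150], [-28, 4, 150], [-28, 4, 150]], "twist": [[0, 0, 0], [0, 0, 0], [0, 0, 0], [0, 0, 0], [0, 0, 0], [0, 0, 0], [0, 0, 0], [0, 0, 0], [0, 0, 0]], "fingers": [85, 85, 85, 85, 85, 85, 85, 85, 85]}}

```text
t: 25.73
tool_pos: [0.5033, 0.2876, 0.2904]
tcp_rot: [[0.968, -0.141, 0.209], [-0.139, -0.99, -0.026], [0.211, -0.004, -0.978]]
force: [0.7, 0.5, -0.2]
gripper_width: 0.0848
gripper_force: 0.0
```

```bash
python3 v.py; python3 - <<'E'
from h import *
np.set_printoptions(precision=4,suppress=True)
o=env.get_obs(); p=(o["tool_pos"],o["tcp_rot"]); im=cv2.imread("pics/v_wrist.png")
q=htop(im,p); print("handle",o["t"],plane("wrist",[q[0]],.165,p))
for n in("top","scene"):
    A=masks(cv2.imread(f"pics/{n}0.png")); B=masks(cv2.imread(f"pics/v_{n}.png"))
    for k in("red","tray"): print(n,k,[(cv2.boundingRect(c)) for c in blobs(A[k],20)],[(cv2.boundingRect(c)) for c in blobs(B[k],20)])
a0=cv2.imread("pics/top0.png").astype(int); a1=cv2.imread("pics/v_top.png").astype(int)
m=(cv2.blur(np.abs(a0-a1).max(2).astype(np.float32),(5,5))>22).astype(np.uint8); print("changed",[cv2.boundingRect(c) for c in blobs(m,12)])
E
```

```text
[-1.0323  0.3551  0.4508  2.0334 -0.0155  0.6286 -2.3195] [ 0.661   0.4894 -0.2499]
top [((316, 248, 12, 19), 91.5), ((326, 248, 9, 9), 48.5), ((306, 256, 8, 8), 44.0), ((317, 272, 8, 8), 41.5)]
scene [((313, 240, 9, 9), 18.0), ((333, 240, 7, 6), 17.5)]
wrist [((582, 57, 53, 58), 1534.5), ((585, 124, 32, 26), 599.0), ((281, 93, 120, 6), 138.0), ((579, 92, 5, 15), 18.0)]
((325.0, 236.0), (38.0, 32.0), 90.0)
handle 25.8833 [[0.5327 0.2839 0.165 ]]
top red [(147, 203, 25, 19), (195, 284, 18, 14)] [(147, 203, 25, 19), (194, 284, 18, 14)]
top tray [(189, 236, 68, 77)] [(202, 236, 55, 77)]
scene red [(362, 155, 13, 36), (444, 162, 16, 37), (461, 24, 16, 11), (401, 2, 11, 8)] [(363, 155, 13, 36), (444, 162, 16, 38), (461, 24, 16, 11), (401, 2, 11, 8)]
scene tray [(340, 203, 79, 38)] [(340, 203, 79, 38)]
changed [(61, 276, 155, 204), (304, 247, 33, 22), (410, 282, 40, 14), (433, 265, 13, 13), (412, 270, 13, 12), (315, 270, 12, 12)]
```

The scoop's handle stands where it started, upright. The pot is unmoved, the tub is empty, and the five balls' area shows inside the pot.

```bash
python3 -c "
from cell import env
print(env.hand_in())"
```

```text
the job is handed in; nothing more can be done
None
```

I poured all five balls into the steel pot with the scoop, laid the scoop back in its blue tray and let go, and handed the job in at about 26 s; the final images show the pot unmoved and upright, but no verdict came back.

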